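# Make up the drawer kit and the door kit

## Task

Make up two fitting kits from the stock in the middle of the bench. Drawer kit, in the large tray: the long pull standing on its feet along the narrow lane, and in the wide bay the deep screw case with the shallow case stacked squarely on top, its base recesses locked down over the lid lugs. Door kit, in the small tray: the hinge lying cup down in the longer bay and the knob standing on its foot in the short bay; keep the cases level throughout and leave the short pull where it is.

Things in the scene. Friction and masses are not known exactly. Their poses are not given: they have to be found in the camera images.
- drawer_tray: Large pale plywood tray, fixed, 190 (its x) by 170 (its y) mm outside; floor 4 mm thick, all walls and the divider 5 mm thick with tops only 10 mm above the bench. Origin under its centre, on the bench. One divider runs along x: the wide bay is 180 by 100 mm, centred at y = -30 mm; the narrow lane is 180 by 55 mm, centred at y = +52.5 mm. z up. Stands at the left or right of the stock, its x within 15 degrees of straight ahead of the robot.
- door_tray: Small pale plywood tray, fixed, 170 (its x) by 95 (its y) mm outside; floor 4 mm thick, all walls and the divider 5 mm thick with tops 10 mm above the bench. Origin under its centre, on the bench. One divider runs along y: the longer bay is 105 (x) by 85 mm, centred at x = -27.5 mm; the short bay is 50 (x) by 85 mm, centred at x = +55 mm. z up. On the other side of the stock from the large tray.
- deep_case_mid (a point): Centre of the deep screw case, a closed red plastic box with grey lid and two black lugs: 110 (x) by 60 (y) by 46 (z) mm, flat underside, about 0.35 kg. On its lid stand two round tapered lugs 6 mm high (18 mm across at the foot, 12 mm at the top) at x = -30 and +30 mm. Point is half-way up the 46 mm; z up. Straight sides, gripped across its 60 mm width. The lid does not open.
- shallow_case_mid (a point): Centre of the shallow screw case, a closed red plastic box with flat grey lid bearing a blank pale label, no lugs: 110 (x) by 60 (y) by 30 (z) mm, about 0.2 kg. In its underside are two square recesses, 24 mm wide and 8 mm deep, at x = -30 and +30 mm, which drop over the deep case's lugs (either way round, 3 mm play), so that its underside rests on the deep case's lid and its centre is then 38 mm above the deep case's centre. Point is half-way up the 30 mm; z up.
- long_pull_bar (a point): Long steel drawer pull standing on two feet: bar along x 150 mm long, 12 mm wide (y), 10 mm thick, its top 34 mm above the ground; legs and foot flanges (22 by 26 mm) at x = -64 and +64 mm. Point is the middle of the bar, 29 mm above the underside of the feet; z up. Open beneath the bar. About 0.14 kg.
- short_pull_bar (a point): Short steel drawer pull of the same pattern, bar 86 mm long, feet at x = -32 and +32 mm; top 34 mm high. Point is the middle of the bar, 29 mm above the feet. Not needed: it stays where it is.
- hinge_mid (a point): Steel concealed cupboard hinge, cup down, 77 mm long (x), 22 mm high: at its -x end a round cup 35 mm across under a 20 by 50 mm (y) flange (top 15 mm high); towards +x a straight arm 16 mm wide (y), from x = -20 to +38 mm, solid from top to underside between x = 0 and +38 mm, where it is gripped (about x = +18 mm). Point is half-way along, 11 mm above its underside; z up. About 0.1 kg.
- knob_mid (a point): Round steel cabinet knob standing on its foot, 31 mm high; foot 28 mm across, neck, then a head 32 mm across from 17 to 28 mm above its underside. Point on its axis, 15.5 mm above its underside; z up. About 0.07 kg.
Not all that is in view belongs to the job. Of the things that look like the part that bears knob_mid, take the one that is farthest to the robot's right at the start. Leave any pink look-alike of the part that bears deep_case_mid alone.

How it is judged (in metres and radians):
At the end, for the whole second after the job is handed in: Pull, deep case, hinge, knob level on the floor of their own compartments, near its middle (pull 16, case 21, hinge 24, knob 13 mm); shallow case seated on the deep one over its lugs (centres within 6 mm, aligned within 0.12 rad); tilts under 0.06 rad; short pull within 30 mm of start; at rest (x of deep_case_mid in the frame of drawer_tray between -0.036 and 0.036 m and y of deep_case_mid in the frame of drawer_tray between -0.051 and -0.009 m and z of deep_case_mid in the frame of drawer_tray between 0.0245 and 0.0295 m and x of long_pull_bar in the frame of drawer_tray between -0.018 and 0.018 m and y of long_pull_bar in the frame of drawer_tray between 0.0365 and 0.0685 m and z of long_pull_bar in the frame of drawer_tray between 0.0305 and 0.0355 m and x of hinge_mid in the frame of door_tray between -0.0575 and 0.0025 m and y of hinge_mid in the frame of door_tray between -0.024 and 0.024 m and z of hinge_mid in the frame of door_tray between 0.0125 and 0.0175 m and x of knob_mid in the frame of door_tray between 0.042 and 0.068 m and y of knob_mid in the frame of door_tray between -0.03 and 0.03 m and z of knob_mid in the frame of door_tray between 0.017 and 0.022 m and horizontal distance between shallow_case_mid and deep_case_mid below 0.006 m and z of shallow_case_mid in the frame of deep_case_mid between 0.0355 and 0.0405 m and angle between the x axis of shallow_case_mid and the x axis of deep_case_mid, either way round below 0.12 rad and angle between each of deep_case_mid, shallow_case_mid, long_pull_bar, hinge_mid, knob_mid's own z axis and vertical below 0.06 rad and distance of short_pull_bar from where it was at the start of the episode below 0.03 m and linear speed of each of deep_case, shallow_case, long_pull, hinge, knob below 0.02 m/s); the robot touches nothing.
It fails at once if a screw case is tipped (angle between any of deep_case_mid, shallow_case_mid's own z axis and vertical above 0.5 rad).
It also fails if it takes over 141 s, if anything falls off the work surface, if the arm or the gripper's body presses on something with over 40 N, if the wrist force passes 120 N, or if a joint passes its speed limit or range.

## Robot

A 6-joint arm with a two-finger parallel gripper is mounted at the origin on the work surface. World frame = base frame: x ahead of the robot, y to its left, z up, the work surface at z = 0. Lengths are in m, angles in degrees, forces in N, time in s.
With the tool pointing down it reaches from about 0.3 to 0.75 m from the base axis. Payload 8.5 kg.
Tool frame: the origin (TCP) lies at the very end of the fingers, on their centre line; the grasp point (between the pads) lies 19 mm behind it; z points along the fingers, y is the line along which they close (so a half turn about z gives the same grasp; the last joint's range is limited). The gripper opens to 85 mm and grips with 20 to 120 N. Pads are 22 mm wide; open, the fingers measure 114 mm over their backs; the gripper's body (76 mm by 85 mm) begins 54 mm behind the grasp point. The pads swing forward as they close: fully open they stand 13 mm farther back than shut.
Start: joints at [51.95, 21.807, 74.336, -0, 83.858, -12.336], TCP at [0.239, 0.496, 0.231] pointing down, gripper open.
Joint ranges: [-178.18, 178.18], [-50.72, 133.34], [12.68, 142.11], [-81.47, 261.47], [9.98, 163.14], [-165.26, 165.26]. Speed limits (degrees/s): [136.94, 136.94, 180, 180, 180, 180].

## Interface

Orientations are given as a 3x3 rotation matrix whose columns are the frame's x, y, z axes.
In Python, from rig import env gives the robot as it stands.
- The arm moves only by the tool move_arm, never from a script. Its argument "plan" is a list of rows, each a list of 7 numbers: the turn, a rotation vector about the tool's x, y, z in degrees, then the shift along the tool's x, y, z in cm, then the gripper command: -1 is shut, 1 is fully open, values between are in proportion. In form: [[ax, ay, az, tx, ty, tz, jaw], ...]. A call has 1 to 5 rows; each row is the pose to reach, as a shift and turn from the pose commanded when the call began, along the tool's axes at that moment; what a row does not reach only later rows make up. A row lasts 1/10 s, in which the tool goes at most 50 mm and 8.59 degrees, less where a joint would pass 70% of its speed; a pose out of reach is approached as far as the arm can. A call with a gripper value outside its range is refused whole. The fingers move at their own pace and stop on an object; "squeeze" is the grip in N (left out, the last holds). Time passes only in rows, so rows that repeat a pose let the fingers close. It gives the time, the measured TCP pose, the force, the opening and the grip force at its end, in the units of the state.
- env.observe(): the state, without advancing time (a new reading comes with each control period).
- env.get_image(name): name is "side" or "top"; returns a dict with "color" (400x640x3 uint8, red, green, blue), "fov_y" (degrees; the focal length in pixels is half the picture's height over the tangent of half this angle, whatever the lens; pixels are square), "cx", "cy" (the principal point, pixels), "distortion" ([k1, k2, p1, p2, k3] as OpenCV has them; the pictures are not rectified), "R" (3x3) and "t" (3): a world point X has camera coordinates R X + t. Camera axes: x right, y down, z forward; pixel columns grow to the right and rows downward; lengths in m; the calibration is good to about 2 mm. A picture is of the moment at which its call begins. There is no depth.
- env.close_job(): hands the job in; it is judged then, once.
Trained networks look in a picture, given as the dict that the camera call returned (one of the last four; its "shot" number tells which), for a name from the list of things; names that differ only in an ending like _2 or _b are one class to them, and where a whole thing is asked for, a point or a joint stands for the part that bears it (a point fixed in the world has none). Each returns a list of dicts, best first, with "conf" (0 to 1); they miss things now and then, are a little off and sometimes report something else, mostly with a low value. They report only what shows in the picture. A call takes as long as a camera call. They do not tell look-alikes from the thing itself.
- env.outline_of(target, picture): "mask" (400x640 bool, what is visible of it) and "bbox" ([centre column, centre row, width, height] in pixels, round what is visible of it).
- env.tip_of(target, picture): "pixel" ([column, row] in pixels: a listed point, or the origin of a listed thing).
The state is a dict: "time_s": time; "q": joint angles; "qvel": joint speeds; "joint_efforts": joint torques, N m; "position": TCP position; "tool_rot": TCP orientation; "ft_force": force on the tool from outside, world axes, zero at the start; "wrist_torque": the same for the moment, N m; "grip_width": finger opening in m; "gripper_force": force on a finger pad.
Only numpy, scipy, OpenCV 4.12 (cv2) and the standard library are available. Lean on these libraries where they do the work, as an engineer would, in place of code of your own. Each camera call takes 0.05 s, during which the arm holds its last target. There are 200 camera calls.

## Working session

There is one attempt and no reset: what is moved stays moved. The work goes in short steps, Python scripts to look and compute and a tool call to move; the robot and the scene stay as the last step left them, time stands still between calls to the robot, and variables do not carry over. Pictures are saved under pics/ and viewed, at most 14 in all, crops included, and the job is handed in when it is done.

Besides the shell and the picture viewer there is one more tool, called after "Request:" as a command line: name --pt "numbers of a row" for each row, then --argument value for the rest. move_arm: Moves the arm, as the interface text tells. Its arguments: {"type":"object","properties":{"plan":{"type":"array"},"squeeze":{"type":"number"}},"required":["plan"]}

```bash
ls; mkdir -p pics
python3 - <<'E'
from rig import env
import cv2,numpy as np
s=env.observe();print({k:np.round(v,3).tolist() for k,v in s.items()})
for n in("top","side"):
    p=env.get_image(n);cv2.imwrite(f"pics/{n}0.png",p["color"][:,:,::-1])
    print(n,{k:np.round(p[k],3).tolist() for k in("fov_y","cx","cy","distortion","R","t")})
    for t in "drawer_tray door_tray deep_case_mid shallow_case_mid long_pull_bar short_pull_bar hinge_mid knob_mid".split():
        print(t,[(np.round(d["pixel"]).tolist(),round(d["conf"],2)) for d in env.tip_of(t,p)][:5],[(np.round(d["bbox"]).tolist(),round(d["conf"],2)) for d in env.outline_of(t,p)][:5])
E
```

```text
pics
{'time_s': 0.0, 'q': [51.948, 21.842, 74.386, -0.0, 83.859, -12.335], 'qvel': [-0.086, -0.052, -0.126, -0.067, -0.059, -0.081], 'joint_efforts': [-0.001, -44.846, -23.128, -0.0, 0.005, 0.0], 'position': [0.238, 0.495, 0.231], 'tool_rot': [[-0.901, 0.434, -0.001], [0.434, 0.901, -0.001], [0.0, -0.001, -1.0]], 'ft_force': [0.488, 1.071, 0.228], 'wrist_torque': [0.022, 0.013, -0.028], 'gripper_force': 0.0, 'grip_width': 0.085}
top {'fov_y': 49.183, 'cx': 308.689, 'cy': 192.831, 'distortion': [-0.032, 0.0, 0.0, 0.0, 0.0], 'R': [[-0.021, -1.0, -0.02], [-0.99, 0.023, -0.137], [0.137, 0.017, -0.99]], 't': [0.032, 0.495, 1.026]}
drawer_tray [([193.0, 195.0], 0.82)] [([196.0, 193.0, 76.0, 78.0], 0.95)]
door_tray [([447.0, 192.0], 0.73), ([369.0, 198.0], 0.53)] [([447.0, 192.0, 46.0, 74.0], 0.69), ([318.0, 131.0, 21.0, 12.0], 0.35)]
deep_case_mid [([282.0, 262.0], 0.67), ([258.0, 137.0], 0.58)] [([280.0, 261.0, 38.0, 53.0], 0.89), ([263.0, 137.0, 36.0, 46.0], 0.58)]
shallow_case_mid [([370.0, 199.0], 0.67)] [([368.0, 198.0, 34.0, 48.0], 0.95)]
long_pull_bar [([364.0, 136.0], 0.7), ([369.0
[... 536 characters left out ...]
9.0, 156.0, 89.0, 52.0], 0.67)]
door_tray [] [([446.0, 330.0, 122.0, 86.0], 0.6)]
deep_case_mid [([338.0, 160.0], 0.85), ([234.0, 220.0], 0.71)] [([341.0, 159.0, 52.0, 39.0], 0.97), ([232.0, 220.0, 64.0, 49.0], 0.94)]
shallow_case_mid [([358.0, 250.0], 0.75), ([315.0, 215.0], 0.36)] [([360.0, 254.0, 56.0, 57.0], 0.55)]
long_pull_bar [([415.0, 216.0], 0.57), ([442.0, 329.0], 0.57)] [([416.0, 222.0, 61.0, 43.0], 0.81)]
short_pull_bar [([281.0, 184.0], 0.56)] [([280.0, 190.0, 32.0, 31.0], 0.82)]
hinge_mid [([315.0, 218.0], 0.79)] [([317.0, 217.0, 37.0, 24.0], 0.66)]
knob_mid [([378.0, 191.0], 0.78), ([324.0, 188.0], 0.73)] [([323.0, 190.0, 14.0, 18.0], 0.74), ([382.0, 188.0, 15.0, 19.0], 0.49)]
```

Run:
```python
import cv2
a=cv2.imread("pics/top0.png")[90:320,130:500];cv2.imwrite("pics/top0c.png",cv2.resize(a,(796,495),interpolation=cv2.INTER_CUBIC))
a=cv2.imread("pics/side0.png")[110:390,180:540];cv2.imwrite("pics/side0c.png",cv2.resize(a,(771,600),interpolation=cv2.INTER_CUBIC))
```

```text
(no output)
```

View pics/top0c.png

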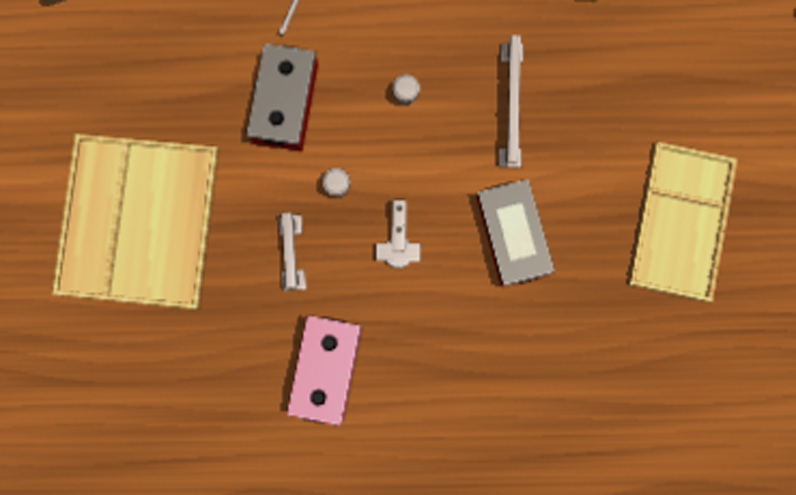

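View pics/side0c.png

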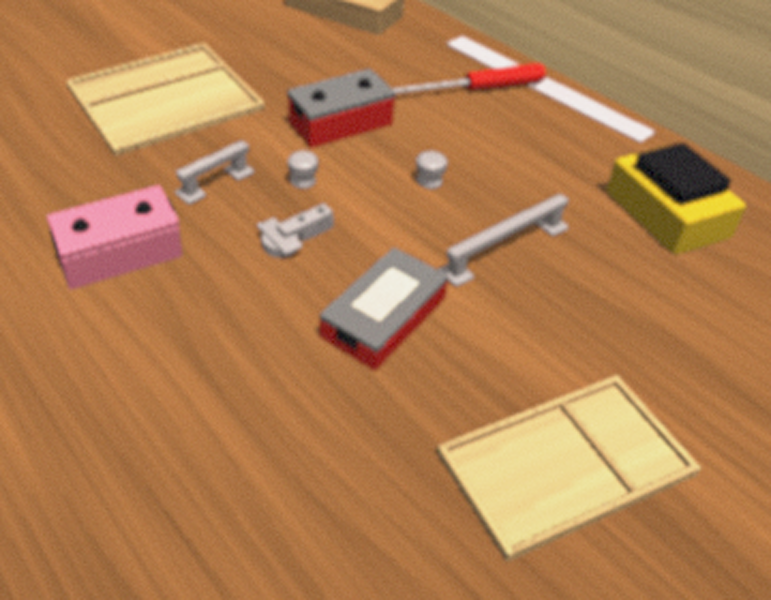

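The top picture (crop scale 2.15, offset 130,90) shows the following:
- **Drawer tray:** at (193,193), lane on the left.
- **Door tray:** at (447,192), short bay at the far end.
- **Cases:** red deep case with the grey lid at (260,135). The pink look-alike is at (280,261), to be left alone. The shallow case is at (369,198).
- **Pulls and hinge:** long pull at (367,136), short pull at (265,207), hinge at (315,197) with its cup towards the robot.
- **Knobs:** (286,175) and (318,131). The robot's right is image right, so the one meant is (318,131), which is side picture (382,188).

Next I fit the poses with silhouette models.

```bash
cat > h.py <<'E'
import cv2,numpy as np
from scipy.optimize import minimize
def box(cx,cy,z0,z1,lx,ly): return np.array([[cx+sx*lx/2,cy+sy*ly/2,z] for sx in(-1,1) for sy in(-1,1) for z in(z0,z1)])
def cyl(cx,cy,z0,z1,r0,r1=None):
    a=np.linspace(0,2*np.pi,25)[:-1];r1=r1 or r0
    return np.vstack([np.c_[cx+r*np.cos(a),cy+r*np.sin(a),a*0+z] for r,z in((r0,z0),(r1,z1))])
def pull(L,f): return [box(0,0,24,34,L,12)]+[box(s*f,0,0,4,22,26) for s in(-1,1)]+[box(s*f,0,0,30,12,12) for s in(-1,1)]
M=dict(drawer_tray=[box(0,0,0,10,190,170)],door_tray=[box(0,0,0,10,170,95)],
 deep_case_mid=[box(0,0,0,46,110,60)]+[cyl(s*30,0,46,52,9,6) for s in(-1,1)],shallow_case_mid=[box(0,0,0,30,110,60)],
 long_pull_bar=pull(150,64),short_pull_bar=pull(86,32),
 hinge_mid=[cyl(-21,0,0,13,17.5),box(-28,0,13,15,20,50),box(9,0,10,22,58,16),box(19,0,0,22,38,16)],
 knob_mid=[cyl(0,0,0,3,14),cyl(0,0,3,17,8),cyl(0,0,17,28,16),cyl(0,0,28,31,12)])
def proj(p,X):
    f=200/np.tan(np.radians(p["fov_y"])/2);K=np.array([[f,0,p["cx"]],[0,f,p["cy"]],[0,0,1]])
    return cv2.projectPoints(np.asarray(X,float),cv2.Rodrigues(np.array(p["R"]))[0],np.array(p["t"],float),K,np.array(p["distortion"],float))[0][:,0]
def unproj(p,px,z):
    f=200/np.tan(np.radians(p["fov_y"])/2);K=np.array([[f,0,p["cx"]],[0,f,p["cy"]],[0,0,1]])
    u=cv2.undistortPoints(np.array([[px]],float),K,np.array(p["distortion"],float))[0,0]
    R=np.array(p["R"]);d=R.T@[u[0],u[1],1];c=-R.T@np.array(p["t"]);return c+d*(z-c[2])/d[2]
def sil(p,name,q,z=0,S=4):
    m=np.zeros((400*S,640*S),np.uint8);c,s=np.cos(q[2]),np.sin(q[2])
    for P in M[name]:
        P=P/1000;X=np.c_[c*P[:,0]-s*P[:,1]+q[0],s*P[:,0]+c*P[:,1]+q[1],P[:,2]+z]
        h=cv2.convexHull(proj(p,X).astype(np.float32))
        cv2.fillConvexPoly(m,np.round(((h+.5)*S-.5)*16).astype(np.int32),1,shift=4)
    return cv2.resize(m.astype(np.float32),(640,400),interpolation=cv2.INTER_AREA)
def fit(name,obs,q0,z=0):
    "obs: list of (picture,mask)"
    def cost(v):
        q=[v[0]/100,v[1]/100,v[2]/10]
        return sum(np.abs(sil(p,name,q,z)-m).sum()/m.sum() for p,m in obs)/len(obs)
    r=minimize(cost,[q0[0]*100,q0[1]*100,q0[2]*10],method="Nelder-Mead",options=dict(initial_simplex=np.array([q0[0]*100,q0[1]*100,q0[2]*10])+np.array([[0,0,0],[.8,0,0],[0,.8,0],[0,0,1.]]),maxfev=110))
    return r.x/[100,100,10],r.fun
def pick(env,name,p,px):
    "network mask nearest to a pixel, within 25 px"
    b=[d for d in env.outline_of(name,p) if np.hypot(d["bbox"][0]-px[0],d["bbox"][1]-px[1])<25 and d["conf"]>.3]
    return b[0]["mask"].astype(np.float32) if b else None
E
cat > m1.py <<'E'
from rig import env
from h import *
import pickle
T=env.get_image("top");S=env.get_image("side")
start=dict(drawer_tray=(193,193,-.1),door_tray=(447,192,-.15),deep_case_mid=(260,137,-.12),shallow_case_mid=(368,198,.27),long_pull_bar=(367,136,-.05),short_pull_bar=(267,206,.05),hinge_mid=(315,197,0),knob_mid=(318,131,0))
H=dict(drawer_tray=.01,door_tray=.01,deep_case_mid=.046,shallow_case_mid=.03,long_pull_bar=.034,short_pull_bar=.034,hinge_mid=.015,knob_mid=.025)
out={}
for n,(u,v,a) in start.items():
    g=unproj(T,(u,v),H[n]);ps=proj(S,[g])[0]
    o=[(p,m) for p,m in((T,pick(env,n,T,(u,v))),(S,pick(env,n,S,ps))) if m is not None]
    if not o: print(n,"none",g);continue
    q,c=fit(n,o,(g[0],g[1],a));out[n]=q
    e=[np.round((1000*(fit(n,[x],q)[0][:2])),0).tolist() for x in o]
    print(n,np.round(q[:2]*1000,1),round(np.degrees(q[2]),1),"cost",round(c,2),len(o),e)
    for p in(T,S):
        k=cv2.findContours((sil(p,n,q)>.5).astype(np.uint8),cv2.RETR_EXTERNAL,cv2.CHAIN_APPROX_NONE)[0]
        p.setdefault("ov",[]).extend(k)
pickle.dump(out,open("poses.pkl","wb"))
ims=[]
for p,(y0,y1,x0,x1) in((T,(90,290,140,490)),(S,(120,390,180,530))):
    a=cv2.resize(p["color"][y0:y1,x0:x1,::-1].copy(),None,fx=2.2,fy=2.2,interpolation=cv2.INTER_CUBIC)
    for k in p["ov"]: cv2.polylines(a,[np.int32((k-[x0,y0]+.5)*2.2)],True,(255,0,0),1)
    ims.append(a)
cv2.imwrite("pics/ovT.png",ims[0]);cv2.imwrite("pics/ovS.png",ims[1])
E
time python3 m1.py
```

```text
drawer_tray [507.9 312.5] -7.2 cost 0.04 2 [[510.0, 313.0], [507.0, 312.0]]
door_tray [ 492.3 -323.3] -13.3 cost 0.05 2 [[493.0, -322.0], [491.0, -323.0]]
deep_case_mid [645.8 137.2] -10.3 cost 0.05 2 [[647.0, 138.0], [644.0, 136.0]]
shallow_case_mid [ 483.1 -126.3] 13.7 cost 0.04 1 [[483.0, -126.0]]
long_pull_bar [ 636.6 -129.6] -4.0 cost 0.19 1 [[637.0, -130.0]]
short_pull_bar [466.4 129.6] 1.1 cost 0.19 2 [[467.0, 130.0], [465.0, 128.0]]
hinge_mid [486.    5.9] -4.6 cost 0.2 2 [[489.0, 6.0], [485.0, 5.0]]
knob_mid [653.9  -6. ] 3.7 cost 0.09 2 [[655.0, -6.0], [653.0, -7.0]]
real	0m8.770s
user	0m11.461s
sys	0m1.858s
```

View pics/ovT.png

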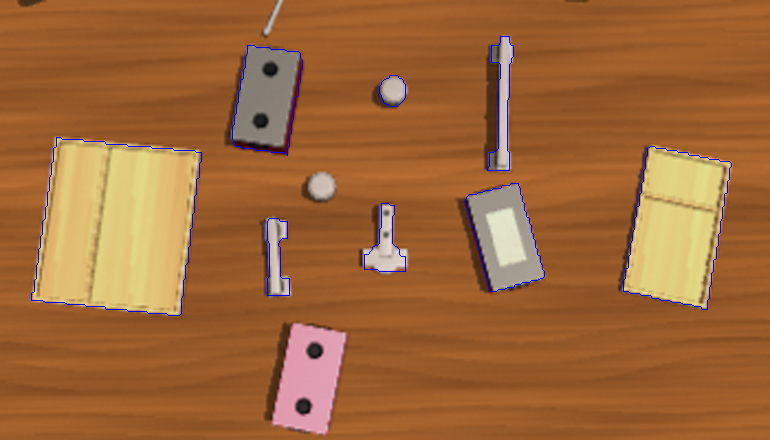

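View pics/ovS.png

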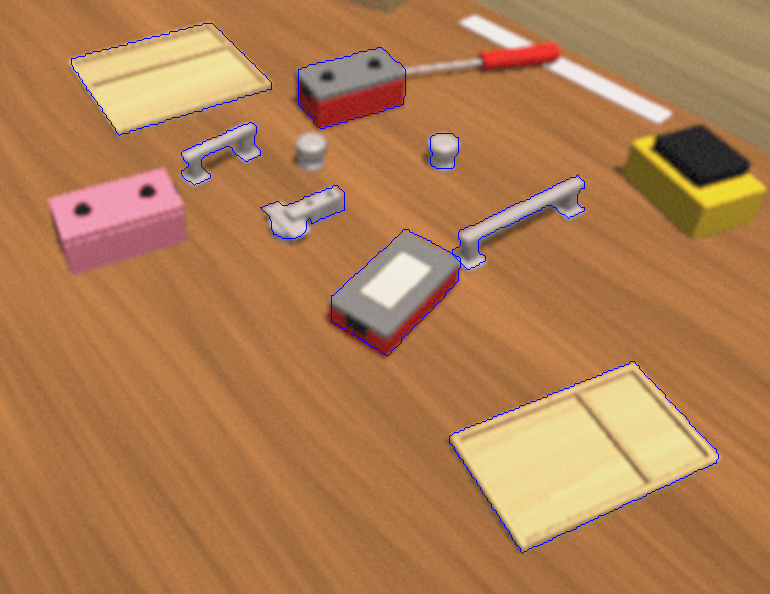

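The outlines fit all parts well. The knob meant is the outlined one at (318,131), since it lies right of the other at (286,175); the overlay shows both. I'll start with the deep case.

```bash
cat > go.py <<'E'
"python3 go.py x y z psi (mm, deg): tool-frame shift (cm) and turn from the measured pose"
import sys,numpy as np
from rig import env
s=env.observe();R=np.array(s["tool_rot"]);p=np.array(s["position"])*1000
psi0=np.degrees(np.arctan2(R[1,0],R[0,0]))%360
print("t",round(s["time_s"],1),"tcp",p.round(1),"psi",round(psi0,2),"tilt",np.degrees(R[:2,2]).round(2),"w",round(s["grip_width"]*1000,1),"F",np.round(s["ft_force"],1),round(s["gripper_force"],1))
for a in sys.argv[1:]:
    x,y,z,t=map(float,a.split(","))
    d=np.array([x,y,z])-p; c,sn=np.cos(np.radians(psi0)),np.sin(np.radians(psi0))
    sh=np.array([c*d[0]+sn*d[1],sn*d[0]-c*d[1],-d[2]])/10
    print("az",round(psi0-t,2),"shift",sh.round(2),"len",np.linalg.norm(d).round())
    p=np.array([x,y,z]);psi0=t
E
python3 go.py 645.8,137.2,120,169.7
```

```text
t 2.6 tcp [238.6 495.5 231.3] psi 154.29 tilt [0. 0.] w 85.5 F [-0.5  0.5  0.3] 0.0
az -15.41 shift [-52.23 -14.62  11.13] len 554.0
```

Request:
move_arm --pt "0 0 0 -4.5 -1.25 0 1" --pt "0 0 0 -9 -2.5 0 1" --pt "0 0 0 -13.5 -3.75 0 1" --pt "0 0 0 -18 -5 0 1" --pt "0 0 0 -21 -6 0 1"

```text
time_s: 3.1
position: [0.4038, 0.3484, 0.2313]
tool_rot: [[-0.9, 0.435, 0.0], [0.435, 0.9, -0.0], [-0.0, 0.0, -1.0]]
ft_force: [-0.4, 1.0, 0.1]
grip_width: 0.0852
gripper_force: 0.0
```

Request:
move_arm --pt "0 0 0 -4.5 -1.25 0 1" --pt "0 0 0 -9 -2.5 0 1" --pt "0 0 0 -13.5 -3.75 0 1" --pt "0 0 0 -18 -5 0 1" --pt "0 0 0 -21 -6 0 1"

```text
time_s: 3.6
position: [0.5669, 0.2029, 0.231]
tool_rot: [[-0.9, 0.435, 0.0], [0.435, 0.9, -0.0], [-0.0, -0.0, -1.0]]
ft_force: [0.3, 0.5, -0.7]
grip_width: 0.0854
gripper_force: 0.0
```

Request:
move_arm --pt "0 0 -5 -4 -1 3 1" --pt "0 0 -10 -7 -2 6 1" --pt "0 0 -15.4 -10.2 -2.6 10 1" --pt "0 0 -15.4 -10.2 -2.6 11 1" --pt "0 0 -15.4 -10.2 -2.6 11 1"

```text
time_s: 4.1
position: [0.6448, 0.1372, 0.1192]
tool_rot: [[-0.983, 0.181, -0.004], [0.181, 0.983, 0.0], [0.004, -0.001, -1.0]]
ft_force: [-0.8, 0.4, 0.7]
grip_width: 0.0855
gripper_force: 0.0
```

```bash
python3 go.py 645.8,137.2,70,169.7 645.8,137.2,14,169.7 645.8,137.2,110,169.7
```

```text
t 4.1 tcp [644.8 137.2 119.2] psi 169.57 tilt [-0.25  0.  ] w 85.5 F [-0.8  0.4  0.7] 0.0
az -0.13 shift [-0.1   0.02  4.92] len 49.0
az 0.0 shift [0.  0.  5.6] len 56.0
az 0.0 shift [ 0.   0.  -9.6] len 96.0
```

Request:
move_arm --pt "0 0 0 -0.1 0 3.5 1" --pt "0 0 0 -0.1 0 6.5 1" --pt "0 0 0 -0.1 0 9 1" --pt "0 0 0 -0.1 0 10.5 1" --pt "0 0 0 -0.1 0 10.5 1"

```text
time_s: 4.6
position: [0.6459, 0.1381, 0.016]
tool_rot: [[-0.984, 0.179, -0.001], [0.179, 0.984, 0.0], [0.001, -0.0, -1.0]]
ft_force: [-0.5, -0.3, 0.2]
grip_width: 0.085
gripper_force: 0.0
```

Request:
move_arm --pt "0 0 0 0 0 0 -0.2" --pt "0 0 0 0 0 0 -0.2" --pt "0 0 0 0 0 0 -0.2" --pt "0 0 0 0 0 0 -0.2" --pt "0 0 0 0 0 0 -0.2" --squeeze 45

```text
time_s: 5.1
position: [0.6476, 0.1373, 0.0187]
tool_rot: [[-0.984, 0.179, 0.004], [0.179, 0.984, -0.0], [-0.004, 0.0, -1.0]]
ft_force: [-0.2, -0.2, 5.0]
grip_width: 0.0597
gripper_force: 51.1
```

Request:
move_arm --pt "0 0 0 0 0 0 -0.2" --pt "0 0 0 0 0 0 -0.2" --pt "0 0 0 0 0 -0.5 -0.2" --pt "0 0 0 0 0 -1 -0.2" --pt "0 0 0 0 0 -2 -0.2"

```text
time_s: 5.6
position: [0.6461, 0.1373, 0.0363]
tool_rot: [[-0.984, 0.179, -0.002], [0.179, 0.984, 0.0], [0.002, -0.0, -1.0]]
ft_force: [-0.2, -0.3, -3.3]
grip_width: 0.0596
gripper_force: 49.8
```

```bash
python3 - <<'E'
import pickle,numpy as np
P=pickle.load(open("poses.pkl","rb"))
def at(t,x,y):
    q=P[t];c,s=np.cos(q[2]),np.sin(q[2]);return np.round([1000*q[0]+c*x-s*y,1000*q[1]+s*x+c*y],1)
print("case",at("drawer_tray",0,-30),"pull",at("drawer_tray",0,52.5),"hinge",at("door_tray",-27.5,0),"knob",at("door_tray",55,0))
E
python3 go.py
```

```text
case [504.1 282.7] pull [514.4 364.6] hinge [ 465.6 -316.9] knob [ 545.9 -335.9]
t 5.6 tcp [646.1 137.3  36.3] psi 169.68 tilt [-0.09  0.  ] w 59.6 F [-0.2 -0.3 -3.3] 49.8
```

Request:
move_arm --pt "0 0 0 0 0 -2.5 -0.2" --pt "0 0 0 0 0 -5 -0.2" --pt "0 0 0 0 0 -6.5 -0.2" --pt "0 0 0 0 0 -7 -0.2" --pt "0 0 0 0 0 -7 -0.2"

```text
time_s: 6.1
position: [0.6466, 0.1374, 0.107]
tool_rot: [[-0.984, 0.179, 0.001], [0.179, 0.984, 0.0], [-0.001, 0.0, -1.0]]
ft_force: [-0.7, -0.2, -4.4]
grip_width: 0.059
gripper_force: 50.1
```

```bash
python3 go.py 504.1,282.7,106,172.8
```

```text
t 6.1 tcp [646.6 137.4 107. ] psi 169.69 tilt [0.06 0.  ] w 59.0 F [-0.7 -0.2 -4.4] 50.1
az -3.11 shift [16.63 11.75  0.1 ] len 204.0
```

Request:
move_arm --pt "0 0 -0.5 2.3 1.6 0 -0.2" --pt "0 0 -1 5 3.5 0 -0.2" --pt "0 0 -2 8 5.6 0 -0.2" --pt "0 0 -3 11 7.8 0 -0.2" --pt "0 0 -3.1 13.8 9.7 0 -0.2"

```text
time_s: 6.6
position: [0.5263, 0.2584, 0.1052]
tool_rot: [[-0.992, 0.125, -0.002], [0.125, 0.992, -0.0], [0.002, -0.001, -1.0]]
ft_force: [0.2, 1.3, -4.0]
grip_width: 0.0592
gripper_force: 50.0
```

Request:
move_arm --pt "0 0 0 1.6 1.1 0 -0.2" --pt "0 0 0 2.5 1.8 0 -0.2" --pt "0 0 0 2.9 2.05 0 -0.2" --pt "0 0 0 2.9 2.05 0 -0.2" --pt "0 0 0 2.9 2.05 0 -0.2"

```text
time_s: 7.1
position: [0.5028, 0.2807, 0.1062]
tool_rot: [[-0.992, 0.127, 0.0], [0.127, 0.992, -0.0], [-0.0, -0.0, -1.0]]
ft_force: [0.2, -0.1, -5.0]
grip_width: 0.0594
gripper_force: 50.1
```

```bash
python3 go.py 504.1,282.7,26,172.8
```

```text
t 7.1 tcp [502.8 280.7 106.2] psi 172.73 tilt [ 0.02 -0.01] w 59.4 F [ 0.2 -0.1 -5. ] 50.1
az -0.07 shift [-0.1   0.21  8.02] len 80.0
```

Request:
move_arm --pt "0 0 0 -0.1 0.2 3 -0.2" --pt "0 0 0 -0.1 0.2 5.5 -0.2" --pt "0 0 0 -0.1 0.2 7 -0.2" --pt "0 0 0 -0.1 0.2 7.8 -0.2" --pt "0 0 0 -0.1 0.2 7.8 -0.2"

```text
time_s: 7.6
position: [0.5035, 0.2827, 0.0275]
tool_rot: [[-0.992, 0.127, -0.001], [0.127, 0.992, -0.0], [0.001, -0.001, -1.0]]
ft_force: [-0.2, -0.7, -3.9]
grip_width: 0.0592
gripper_force: 49.9
```

Request:
move_arm --pt "0 0 0 0 0 0.1 -0.2" --pt "0 0 0 0 0 0.2 -0.2" --pt "0 0 0 0 0 0.3 -0.2" --pt "0 0 0 0 0 0.4 -0.2" --pt "0 0 0 0 0 0.4 -0.2"

```text
time_s: 8.1
position: [0.5032, 0.2833, 0.0244]
tool_rot: [[-0.992, 0.126, 0.0], [0.126, 0.992, 0.0], [-0.0, 0.0, -1.0]]
ft_force: [-0.4, 0.0, -3.3]
grip_width: 0.0595
gripper_force: 49.9
```

Request:
move_arm --pt "0 0 0 0 0 0.1 -0.2" --pt "0 0 0 0 0 0.15 -0.2" --pt "0 0 0 0 0 0.2 -0.2" --pt "0 0 0 0 0 0.2 -0.2" --pt "0 0 0 0 0 0.2 -0.2"

```text
time_s: 8.6
position: [0.5031, 0.2833, 0.0227]
tool_rot: [[-0.992, 0.125, 0.0], [0.125, 0.992, 0.0], [-0.0, 0.0, -1.0]]
ft_force: [-4.3, -1.5, 5.0]
grip_width: 0.0592
gripper_force: 50.8
```

Request:
move_arm --pt "0 0 0 0 0 0 0.75" --pt "0 0 0 0 0 0 0.75" --pt "0 0 0 0 0 0 0.75" --pt "0 0 0 0 0 -0.5 0.75" --pt "0 0 0 0 0 -2 0.75"

```text
time_s: 9.1
position: [0.5027, 0.2831, 0.0417]
tool_rot: [[-0.992, 0.126, -0.002], [0.126, 0.992, -0.001], [0.002, -0.001, -1.0]]
ft_force: [-0.4, -0.6, 0.2]
grip_width: 0.0747
gripper_force: 0.0
```

Request:
move_arm --pt "0 0 0 0 0 -3 0.75" --pt "0 0 0 0 0 -6 1" --pt "0 0 0 0 0 -9 1" --pt "0 0 0 0 0 -10 1" --pt "0 0 0 0 0 -10 1"

```text
time_s: 9.6
position: [0.5037, 0.2834, 0.1436]
tool_rot: [[-0.992, 0.126, 0.003], [0.126, 0.992, 0.001], [-0.003, 0.001, -1.0]]
ft_force: [0.5, 0.3, -0.5]
grip_width: 0.0853
gripper_force: 0.0
```

```bash
python3 go.py 483.1,-126.3,130,193.7
```

```text
t 9.6 tcp [503.7 283.4 143.6] psi 172.79 tilt [0.16 0.05] w 85.3 F [ 0.5  0.3 -0.5] 0.0
az -20.91 shift [ -3.1  -40.91   1.36] len 410.0
```

Request:
move_arm --pt "0 0 0 -0.3 -4.5 0 1" --pt "0 0 0 -0.6 -9 0 1" --pt "0 0 0 -1 -13.5 0 1" --pt "0 0 0 -1.3 -18 0 1" --pt "0 0 0 -1.6 -22 0 1"

```text
time_s: 10.1
position: [0.4904, 0.0612, 0.1408]
tool_rot: [[-0.992, 0.126, -0.003], [0.126, 0.992, 0.0], [0.003, -0.0, -1.0]]
ft_force: [-0.5, 0.4, -0.6]
grip_width: 0.0855
gripper_force: 0.0
```

Request:
move_arm --pt "0 0 -6 -0.3 -4.5 0 1" --pt "0 0 -12 -0.6 -9 0 1" --pt "0 0 -18 -1 -13.5 0 1" --pt "0 0 -20.9 -1.4 -17 0 1" --pt "0 0 -20.9 -1.5 -18.9 1 1"

```text
time_s: 10.6
position: [0.4824, -0.1291, 0.1315]
tool_rot: [[-0.972, -0.236, -0.0], [-0.236, 0.972, -0.0], [0.0, -0.0, -1.0]]
ft_force: [-0.1, -0.6, -0.4]
grip_width: 0.0855
gripper_force: 0.0
```

```bash
cat > obs1.py <<'E'
from rig import env
from h import *
import pickle,sys
"obs1.py name topu topv yaw z0_mm Hmm : refit; appended to poses.pkl as name+'!'"
n=sys.argv[1];u,v,a,z,hh=map(float,sys.argv[2:7])
T=env.get_image("top");S=env.get_image("side");g=unproj(T,(u,v),(z+hh)/1000)
o=[(p,m) for p,m in((T,pick(env,n,T,(u,v))),(S,pick(env,n,S,proj(S,[g])[0]))) if m is not None]
for oo in ([o] if len(o)<2 else [o,o[:1],o[1:]]):
    q,c=fit(n,oo,(g[0],g[1],np.radians(a)),z/1000);print(n,len(oo),np.round(q[:2]*1000,1),round(np.degrees(q[2]),1),round(c,2))
E
python3 obs1.py deep_case_mid 208 186 -7 4 46
python3 go.py 483.1,-126.3,130,193.7
```

```text
deep_case_mid 2 [502.4 286. ] -6.0 0.07
deep_case_mid 1 [503.4 286.9] -6.8 0.07
deep_case_mid 1 [500.6 284.6] -8.2 0.05
t 10.8 tcp [ 482.  -125.9  131.3] psi 193.64 tilt [-0.13  0.09] w 85.3 F [0.3 0.1 0.5] 0.0
az -0.06 shift [-0.09 -0.07  0.13] len 2.0
```

Request:
move_arm --pt "0 0 0 -0.1 0 4 1" --pt "0 0 0 -0.1 0 8 1" --pt "0 0 0 -0.1 0 10.5 1" --pt "0 0 0 -0.1 0 12.2 1" --pt "0 0 0 -0.1 0 12.2 1"

```text
time_s: 11.3
position: [0.4826, -0.1243, 0.0085]
tool_rot: [[-0.971, -0.238, -0.004], [-0.238, 0.971, 0.002], [0.003, 0.003, -1.0]]
ft_force: [0.4, 0.1, 0.3]
grip_width: 0.0857
gripper_force: 0.0
```

Request:
move_arm --pt "0 0 0 0 0 0 -0.2" --pt "0 0 0 0 0 0 -0.2" --pt "0 0 0 0 0 0 -0.2" --pt "0 0 0 0 0 0 -0.2" --pt "0 0 0 0 0 0 -0.2"

```text
time_s: 11.8
position: [0.4843, -0.126, 0.0117]
tool_rot: [[-0.972, -0.237, 0.002], [-0.237, 0.972, -0.001], [-0.002, -0.001, -1.0]]
ft_force: [-0.4, 2.0, 6.3]
grip_width: 0.0589
gripper_force: 49.6
```

Request:
move_arm --pt "0 0 0 0 0 0 -0.2" --pt "0 0 0 0 0 0 -0.2" --pt "0 0 0 0 0 -0.5 -0.2" --pt "0 0 0 0 0 -1 -0.2" --pt "0 0 0 0 0 -2 -0.2"

```text
time_s: 12.3
position: [0.4833, -0.126, 0.0308]
tool_rot: [[-0.972, -0.237, -0.001], [-0.237, 0.972, 0.0], [0.001, 0.001, -1.0]]
ft_force: [0.4, 0.4, -1.0]
grip_width: 0.0588
gripper_force: 48.9
```

Request:
move_arm --pt "0 0 0 0 0 -3 -0.2" --pt "0 0 0 0 0 -6 -0.2" --pt "0 0 0 0 0 -9 -0.2" --pt "0 0 0 0 0 -11 -0.2" --pt "0 0 0 0 0 -11 -0.2"

```text
time_s: 12.8
position: [0.4845, -0.1266, 0.1433]
tool_rot: [[-0.972, -0.237, 0.005], [-0.237, 0.972, -0.003], [-0.004, -0.004, -1.0]]
ft_force: [0.3, -0.3, -2.2]
grip_width: 0.0587
gripper_force: 49.8
```

```bash
python3 go.py 503.1,283.3,140,172.8
```

```text
t 12.8 tcp [ 484.5 -126.6  143.3] psi 193.69 tilt [ 0.3  -0.16] w 58.7 F [ 0.3 -0.3 -2.2] 49.8
az 20.89 shift [-11.5   39.39   0.33] len 410.0
```

Request:
move_arm --pt "0 0 0 -0.7 2.3 0 -0.2" --pt "0 0 3 -1.8 6.3 0 -0.2" --pt "0 0 8 -3 10.3 0 -0.2" --pt "0 0 13 -4.2 14.3 0 -0.2" --pt "0 0 18 -5.3 18.3 0 -0.2"

```text
time_s: 13.3
position: [0.4911, 0.0658, 0.1394]
tool_rot: [[-0.997, 0.079, -0.002], [0.079, 0.997, 0.0], [0.002, 0.0, -1.0]]
ft_force: [1.1, -0.1, -2.4]
grip_width: 0.0588
gripper_force: 49.7
```

```bash
python3 go.py 503.1,283.3,120,172.8
```

```text
t 13.3 tcp [491.1  65.8 139.4] psi 175.46 tilt [-0.1   0.01] w 58.8 F [ 1.1 -0.1 -2.4] 49.7
az 2.66 shift [ 0.53 21.77  1.94] len 219.0
```

Request:
move_arm --pt "0 0 1 0.1 4.3 0 -0.2" --pt "0 0 2 0.2 8.5 0 -0.2" --pt "0 0 2.7 0.3 12.5 0 -0.2" --pt "0 0 2.7 0.4 16 0 -0.2" --pt "0 0 2.7 0.5 18.5 0 -0.2"

```text
time_s: 13.8
position: [0.4999, 0.2511, 0.1391]
tool_rot: [[-0.993, 0.121, -0.002], [0.121, 0.993, -0.0], [0.002, -0.001, -1.0]]
ft_force: [0.3, -0.6, -1.5]
grip_width: 0.059
gripper_force: 49.7
```

Request:
move_arm --pt "0 0 0 0 2 0 -0.2" --pt "0 0 0 0 3 0 -0.2" --pt "0 0 0 0 3.3 0 -0.2" --pt "0 0 0 0 3.3 1 -0.2" --pt "0 0 0 0 3.3 1.5 -0.2"

```text
time_s: 14.3
position: [0.5043, 0.2808, 0.1239]
tool_rot: [[-0.992, 0.123, -0.002], [0.123, 0.992, -0.001], [0.002, -0.001, -1.0]]
ft_force: [-0.6, -0.3, -2.1]
grip_width: 0.0589
gripper_force: 49.7
```

Request:
move_arm --pt "0 0 0 0 0 0 -0.2"

```text
time_s: 14.4
position: [0.5043, 0.2808, 0.1241]
tool_rot: [[-0.992, 0.123, -0.002], [0.123, 0.992, -0.001], [0.002, -0.001, -1.0]]
ft_force: [-0.5, 0.2, -2.9]
grip_width: 0.0589
gripper_force: 49.7
```

```bash
python3 go.py 503.1,283.3,74,172.8
```

```text
t 14.4 tcp [504.3 280.8 124.1] psi 172.93 tilt [-0.14 -0.05] w 58.9 F [-0.5  0.2 -2.9] 49.7
az 0.13 shift [0.15 0.23 5.01] len 50.0
```

Request:
move_arm --pt "0 0 0 0.1 0.2 1.5 -0.2" --pt "0 0 0 0.1 0.2 3 -0.2" --pt "0 0 0 0.1 0.2 4.3 -0.2" --pt "0 0 0 0.1 0.2 5 -0.2" --pt "0 0 0 0.1 0.2 5 -0.2"

```text
time_s: 14.9
position: [0.5037, 0.2835, 0.0746]
tool_rot: [[-0.992, 0.123, -0.002], [0.123, 0.992, -0.001], [0.001, -0.001, -1.0]]
ft_force: [-0.1, -0.0, -2.1]
grip_width: 0.0587
gripper_force: 49.7
```

```bash
python3 go.py 503.1,283.3,64,172.8; python3 obs1.py shallow_case_mid 206 184 -7 62 30
python3 - <<'E'
from rig import env
import cv2
a=env.get_image("side")["color"][110:210,180:350,::-1];cv2.imwrite("pics/s1.png",cv2.resize(a,None,fx=4,fy=4,interpolation=cv2.INTER_CUBIC))
E
```

```text
t 14.9 tcp [503.7 283.5  74.6] psi 172.96 tilt [-0.09 -0.03] w 58.7 F [-0.1 -0.  -2.1] 49.7
az 0.16 shift [ 0.06 -0.02  1.06] len 11.0
shallow_case_mid 2 [503.1 277.4] -17.6 2.38
shallow_case_mid 1 [505.7 244.4] 7.3 4.26
shallow_case_mid 1 [500.4 285.9] -7.4 0.33
```

View pics/s1.png

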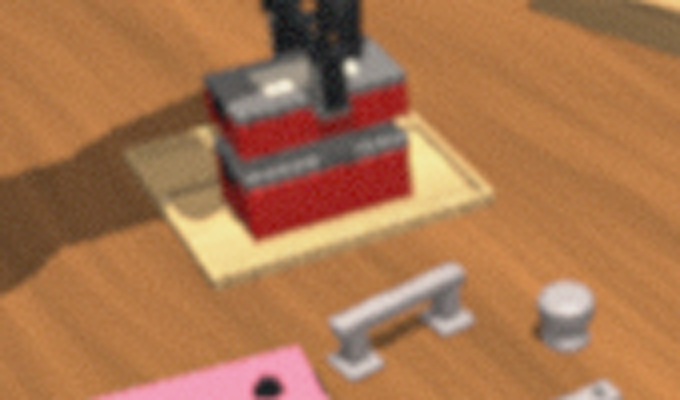

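The side crop shows the shallow case above the deep one at about (310,100) over (310,180), well lined up. The side fits agree to 1.3 mm, so I lower it.

Request:
move_arm --pt "0 0 0 0 0 0.3 -0.2" --pt "0 0 0 0 0 0.6 -0.2" --pt "0 0 0 0 0 0.9 -0.2" --pt "0 0 0 0 0 1.1 -0.2" --pt "0 0 0 0 0 1.1 -0.2"

```text
time_s: 15.65
position: [0.5038, 0.2839, 0.0639]
tool_rot: [[-0.993, 0.122, -0.001], [0.122, 0.993, -0.0], [0.001, -0.0, -1.0]]
ft_force: [-0.2, -0.2, -1.8]
grip_width: 0.0586
gripper_force: 49.7
```

Request:
move_arm --pt "0 0 0 0 0 0.1 -0.2" --pt "0 0 0 0 0 0.2 -0.2" --pt "0 0 0 0 0 0.2 -0.2"

```text
time_s: 15.95
position: [0.5039, 0.2839, 0.0622]
tool_rot: [[-0.993, 0.122, -0.0], [0.122, 0.993, -0.0], [0.0, -0.0, -1.0]]
ft_force: [0.1, 0.3, -2.4]
grip_width: 0.059
gripper_force: 49.7
```

Request:
move_arm --pt "0 0 0 0 0 0.1 -0.2" --pt "0 0 0 0 0 0.15 -0.2" --pt "0 0 0 0 0 0.15 -0.2"

```text
time_s: 16.25
position: [0.5041, 0.284, 0.0618]
tool_rot: [[-0.993, 0.122, 0.001], [0.122, 0.993, 0.0], [-0.001, 0.0, -1.0]]
ft_force: [-2.5, -0.1, 6.8]
grip_width: 0.0592
gripper_force: 50.5
```

Request:
move_arm --pt "0 0 0 0 0 0 0.75" --pt "0 0 0 0 0 0 0.75" --pt "0 0 0 0 0 0 0.75" --pt "0 0 0 0 0 -0.5 0.75" --pt "0 0 0 0 0 -2 0.75"

```text
time_s: 16.75
position: [0.5034, 0.2837, 0.0802]
tool_rot: [[-0.993, 0.122, -0.003], [0.122, 0.993, -0.001], [0.002, -0.001, -1.0]]
ft_force: [-0.4, -0.5, 0.2]
grip_width: 0.0746
gripper_force: 0.0
```

Request:
move_arm --pt "0 0 0 0 0 -3 0.75" --pt "0 0 0 0 0 -6 1" --pt "0 0 0 0 0 -8 1" --pt "0 0 0 0 0 -8 1"

```text
time_s: 17.15
position: [0.5051, 0.2844, 0.1639]
tool_rot: [[-0.993, 0.122, 0.006], [0.122, 0.993, 0.002], [-0.005, 0.003, -1.0]]
ft_force: [-0.2, -0.2, -0.2]
grip_width: 0.0853
gripper_force: 0.0
```

```bash
python3 go.py 636.6,-129.6,130,176
```

```text
t 17.1 tcp [505.1 284.4 163.9] psi 172.99 tilt [0.33 0.11] w 85.3 F [-0.2 -0.2 -0.2] 0.0
az -3.01 shift [-18.1  -39.48   3.39] len 436.0
```

Request:
move_arm --pt "0 0 0 -1.8 -4 0 1" --pt "0 0 0 -3.7 -8 0 1" --pt "0 0 0 -5.6 -12.1 0 1" --pt "0 0 0 -7.4 -16.1 0 1" --pt "0 0 0 -9 -20 0 1"

```text
time_s: 17.65
position: [0.5689, 0.0726, 0.1598]
tool_rot: [[-0.992, 0.122, -0.001], [0.122, 0.992, 0.0], [0.001, -0.0, -1.0]]
ft_force: [1.3, 0.7, -0.2]
grip_width: 0.0854
gripper_force: 0.0
```

Request:
move_arm --pt "0 0 0 -1.8 -4 0 0.2" --pt "0 0 0 -3.7 -8 0 0.2" --pt "0 0 -3 -5.6 -12.1 0 0.2" --pt "0 0 -3 -7.4 -16.1 1 0.2" --pt "0 0 -3 -9 -19.3 3 0.2"

```text
time_s: 18.15
position: [0.6353, -0.1308, 0.1307]
tool_rot: [[-0.997, 0.071, 0.002], [0.071, 0.997, -0.001], [-0.002, -0.001, -1.0]]
ft_force: [0.5, 0.5, 1.0]
grip_width: 0.0511
gripper_force: 0.0
```

Request:
move_arm --pt "0 0 0 0 0 0 0.2" --pt "0 0 0 0 0 0 0.2"

```text
time_s: 18.35
position: [0.6341, -0.1284, 0.1293]
tool_rot: [[-0.997, 0.071, -0.003], [0.071, 0.997, 0.001], [0.003, 0.001, -1.0]]
ft_force: [-0.7, 0.6, 0.1]
grip_width: 0.0515
gripper_force: 0.0
```

```bash
python3 go.py 636.6,-129.6,14,176
```

```text
t 18.4 tcp [ 634.1 -128.4  129.3] psi 175.92 tilt [-0.14  0.07] w 51.5 F [-0.7  0.6  0.1] 0.0
az -0.08 shift [-0.26 -0.11 11.53] len 115.0
```

Request:
move_arm --pt "0 0 0 -0.2 -0.1 4 0.2" --pt "0 0 0 -0.2 -0.1 7.5 0.2" --pt "0 0 0 -0.2 -0.1 10 0.2" --pt "0 0 0 -0.2 -0.1 11.7 0.2" --pt "0 0 0 -0.2 -0.1 11.7 0.2"

```text
time_s: 18.85
position: [0.6354, -0.1273, 0.012]
tool_rot: [[-0.998, 0.068, -0.004], [0.068, 0.998, 0.002], [0.004, 0.001, -1.0]]
ft_force: [0.0, -0.5, 0.0]
grip_width: 0.0512
gripper_force: 0.0
```

Request:
move_arm --pt "0 0 0 0 0 0 -1" --pt "0 0 0 0 0 0 -1" --pt "0 0 0 0 0 0 -1" --pt "0 0 0 0 0 0 -1" --pt "0 0 0 0 0 0 -1"

```text
time_s: 19.35
position: [0.6372, -0.1294, 0.0151]
tool_rot: [[-0.998, 0.07, 0.002], [0.07, 0.998, -0.001], [-0.002, -0.0, -1.0]]
ft_force: [-0.9, 0.2, 7.5]
grip_width: 0.0112
gripper_force: 45.5
```

Request:
move_arm --pt "0 0 0 0 0 0 -1" --pt "0 0 0 0 0 -0.5 -1" --pt "0 0 0 0 0 -1 -1" --pt "0 0 0 0 0 -2 -1" --pt "0 0 0 0 0 -2 -1"

```text
time_s: 19.85
position: [0.6373, -0.1295, 0.0355]
tool_rot: [[-0.998, 0.07, 0.002], [0.07, 0.998, -0.001], [-0.002, -0.001, -1.0]]
ft_force: [0.2, 0.2, -0.9]
grip_width: 0.011
gripper_force: 44.9
```

Request:
move_arm --pt "0 0 0 0 0 -3 -1" --pt "0 0 0 0 0 -6.5 -1" --pt "0 0 0 0 0 -10 -1" --pt "0 0 0 0 0 -13 -1" --pt "0 0 0 0 0 -13 -1"

```text
time_s: 20.35
position: [0.6381, -0.1298, 0.1686]
tool_rot: [[-0.998, 0.07, 0.008], [0.07, 0.998, -0.003], [-0.008, -0.003, -1.0]]
ft_force: [-0.2, -0.2, -1.2]
grip_width: 0.0107
gripper_force: 44.9
```

```bash
python3 go.py 514.4,364.6,165,172.8
```

```text
t 20.4 tcp [ 638.1 -129.8  168.6] psi 175.99 tilt [ 0.45 -0.18] w 10.7 F [-0.2 -0.2 -1.2] 44.9
az 3.19 shift [15.79 48.45  0.36] len 510.0
```

Request:
move_arm --pt "0 0 0 0.7 2.2 0 -1" --pt "0 0 1 2 6.2 0 -1" --pt "0 0 2 3.4 10.5 0 -1" --pt "0 0 3.2 4.8 14.7 0 -1" --pt "0 0 3.2 6 18.5 0 -1"

```text
time_s: 20.85
position: [0.5884, 0.0614, 0.1628]
tool_rot: [[-0.992, 0.126, -0.002], [0.126, 0.992, 0.0], [0.002, 0.0, -1.0]]
ft_force: [0.1, 0.3, -1.6]
grip_width: 0.011
gripper_force: 44.9
```

Request:
move_arm --pt "0 0 0 1.3 4 0 -1" --pt "0 0 0 2.6 8 0 -1" --pt "0 0 0 4 12 0 -1" --pt "0 0 0 5.3 16 0 -1" --pt "0 0 0 6.3 19 0 -1"

```text
time_s: 21.35
position: [0.5497, 0.2581, 0.1627]
tool_rot: [[-0.992, 0.124, -0.002], [0.124, 0.992, -0.0], [0.002, -0.0, -1.0]]
ft_force: [0.3, 0.4, -1.1]
grip_width: 0.011
gripper_force: 44.9
```

```bash
python3 go.py 513.5,363,165,172.8
```

```text
t 21.4 tcp [549.7 258.1 162.7] psi 172.85 tilt [-0.11 -0.01] w 11.0 F [ 0.3  0.4 -1.1] 44.9
az 0.05 shift [ 4.9   9.96 -0.23] len 111.0
```

Request:
move_arm --pt "0 0 0 1.8 3.7 0 -1" --pt "0 0 0 3.5 7 0 -1" --pt "0 0 0 4.7 9.5 0 -1" --pt "0 0 0 4.9 9.9 0 -1" --pt "0 0 0 4.9 9.9 0 -1"

```text
time_s: 21.85
position: [0.5143, 0.3605, 0.1628]
tool_rot: [[-0.992, 0.124, -0.001], [0.124, 0.992, -0.001], [0.001, -0.001, -1.0]]
ft_force: [0.3, 0.5, -1.8]
grip_width: 0.011
gripper_force: 44.9
```

Request:
move_arm --pt "0 0 0 0 0 3 -1" --pt "0 0 0 0 0 6 -1" --pt "0 0 0 0 0 9 -1" --pt "0 0 0 0 0 11 -1" --pt "0 0 0 0 0 11 -1"

```text
time_s: 22.35
position: [0.514, 0.3582, 0.0507]
tool_rot: [[-0.992, 0.127, -0.006], [0.127, 0.992, -0.003], [0.005, -0.004, -1.0]]
ft_force: [0.3, -0.1, -0.4]
grip_width: 0.0109
gripper_force: 44.8
```

```bash
python3 go.py 513.5,363,19,172.8
```

```text
t 22.4 tcp [514.  358.2  50.7] psi 172.69 tilt [-0.32 -0.16] w 10.9 F [ 0.3 -0.1 -0.4] 44.8
az -0.11 shift [0.11 0.47 3.17] len 32.0
```

Request:
move_arm --pt "0 0 0 0 0.3 1 -1" --pt "0 0 0 0 0.3 2 -1" --pt "0 0 0 0 0.3 2.6 -1" --pt "0 0 0 0 0.3 2.8 -1" --pt "0 0 0 0 0.3 2.8 -1"

```text
time_s: 22.85
position: [0.5152, 0.3633, 0.0258]
tool_rot: [[-0.992, 0.125, -0.0], [0.125, 0.992, -0.0], [0.0, -0.0, -1.0]]
ft_force: [-0.3, 0.2, -1.7]
grip_width: 0.0108
gripper_force: 44.9
```

```bash
python3 go.py 513.5,363,19,172.8;python3 - <<'E'
from rig import env
import cv2
a=env.get_image("side")["color"][110:210,180:350,::-1];cv2.imwrite("pics/s2.png",cv2.resize(a,None,fx=4,fy=4,interpolation=cv2.INTER_CUBIC))
E
```

```text
t 22.9 tcp [515.2 363.3  25.8] psi 172.79 tilt [-0. -0.] w 10.8 F [-0.3  0.2 -1.7] 44.9
az -0.01 shift [ 0.17 -0.05  0.68] len 7.0
```

View pics/s2.png

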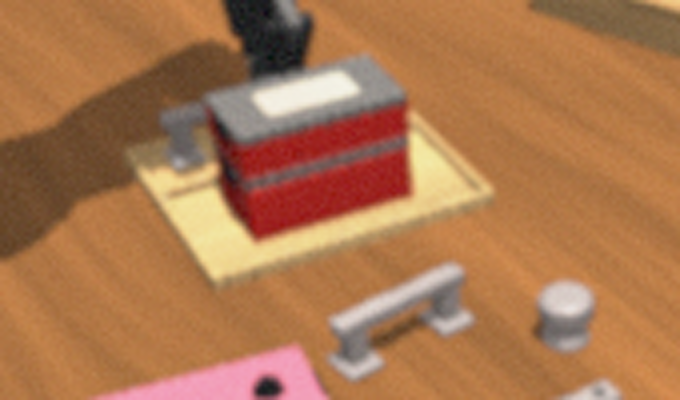

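The crop shows the cases stacked flush at (310,150) with no gap, and the pull's foot over the lane at (185,155). I finish lowering the pull.

Request:
move_arm --pt "0 0 0 0.1 0 0.2 -1" --pt "0 0 0 0.1 0 0.4 -1" --pt "0 0 0 0.1 0 0.6 -1" --pt "0 0 0 0.1 0 0.7 -1" --pt "0 0 0 0.1 0 0.7 -1"

```text
time_s: 23.4
position: [0.5142, 0.3634, 0.0192]
tool_rot: [[-0.992, 0.126, 0.0], [0.126, 0.992, 0.0], [-0.0, 0.0, -1.0]]
ft_force: [-2.6, -1.4, 3.9]
grip_width: 0.0111
gripper_force: 45.3
```

Request:
move_arm --pt "0 0 0 0 0 0 -0.2" --pt "0 0 0 0 0 0 -0.2" --pt "0 0 0 0 0 0 -0.2" --pt "0 0 0 0 0 -0.5 -0.2" --pt "0 0 0 0 0 -2 -0.2"

```text
time_s: 23.9
position: [0.5135, 0.3629, 0.038]
tool_rot: [[-0.992, 0.126, -0.003], [0.126, 0.992, -0.001], [0.003, -0.002, -1.0]]
ft_force: [0.2, 0.3, -0.1]
grip_width: 0.034
gripper_force: 0.0
```

Request:
move_arm --pt "0 0 0 0 0 -3 -0.2" --pt "0 0 0 0 0 -6.5 0" --pt "0 0 0 0 0 -10 0" --pt "0 0 0 0 0 -13 0" --pt "0 0 0 0 0 -13 0"

```text
time_s: 24.4
position: [0.5156, 0.364, 0.1737]
tool_rot: [[-0.992, 0.125, 0.008], [0.126, 0.992, 0.003], [-0.007, 0.004, -1.0]]
ft_force: [-1.3, -0.2, 0.1]
grip_width: 0.043
gripper_force: 0.0
```

```bash
python3 go.py 504,4.5,120,176; python3 obs1.py hinge_mid 315 197 -3 0 15
```

```text
t 24.4 tcp [515.6 364.  173.7] psi 172.79 tilt [0.44 0.19] w 43.0 F [-1.3 -0.2  0.1] 0.0
az -3.21 shift [ -3.36 -35.81   5.37] len 364.0
hinge_mid 1 [487.7   6.3] -2.8 0.18
```

Request:
move_arm --pt "0 0 0 -0.4 -4.3 0 0" --pt "0 0 0 -0.8 -8.6 0 0" --pt "0 0 0 -1.2 -13 0 0" --pt "0 0 0 -1.7 -17.5 0 0" --pt "0 0 0 -2 -21 0 0"

```text
time_s: 25.1
position: [0.5069, 0.1503, 0.1676]
tool_rot: [[-0.992, 0.126, -0.003], [0.126, 0.992, -0.0], [0.002, -0.001, -1.0]]
ft_force: [0.6, -0.4, 0.6]
grip_width: 0.0423
gripper_force: 0.0
```

Request:
move_arm --pt "0 0 -1 -0.4 -4.3 1 0" --pt "0 0 -3 -0.8 -8.6 2.5 0" --pt "0 0 -4.2 -1.2 -12.5 4 0" --pt "0 0 -4.2 -1.4 -14.8 5.3 0" --pt "0 0 -4.2 -1.4 -14.8 5.3 0"

```text
time_s: 25.6
position: [0.5017, 0.0017, 0.1134]
tool_rot: [[-0.998, 0.056, -0.005], [0.056, 0.998, 0.001], [0.005, 0.0, -1.0]]
ft_force: [-0.2, -0.0, -0.1]
grip_width: 0.0427
gripper_force: 0.0
```

```bash
python3 go.py 505,5,6,177
```

```text
t 25.6 tcp [501.7   1.7 113.4] psi 176.77 tilt [-0.3   0.04] w 42.7 F [-0.2 -0.  -0.1] 0.0
az -0.23 shift [-0.31  0.35 10.74] len 107.0
```

Request:
move_arm --pt "0 0 0 -0.2 0.2 4 0" --pt "0 0 0 -0.2 0.2 7.5 0" --pt "0 0 0 -0.2 0.2 9.5 0" --pt "0 0 0 -0.2 0.2 10.6 0" --pt "0 0 0 -0.2 0.2 10.6 0"

```text
time_s: 26.1
position: [0.5045, 0.0065, 0.0088]
tool_rot: [[-0.999, 0.052, -0.003], [0.052, 0.999, 0.001], [0.003, 0.001, -1.0]]
ft_force: [-0.1, -0.6, 0.3]
grip_width: 0.0426
gripper_force: 0.0
```

Request:
move_arm --pt "0 0 0 0 0 0 0"

```text
time_s: 26.2
position: [0.5055, 0.0061, 0.0105]
tool_rot: [[-0.999, 0.052, 0.001], [0.052, 0.999, -0.0], [-0.001, -0.0, -1.0]]
ft_force: [-0.7, -0.4, -0.4]
grip_width: 0.0426
gripper_force: 0.0
```

```bash
python3 go.py 505,5,5,177
```

```text
t 26.2 tcp [505.5   6.1  10.5] psi 177.01 tilt [ 0.05 -0.01] w 42.6 F [-0.7 -0.4 -0.4] 0.0
az 0.01 shift [ 0.05 -0.11  0.55] len 6.0
```

Request:
move_arm --pt "0 0 0 0 -0.1 0.3 0" --pt "0 0 0 0 -0.1 0.5 0" --pt "0 0 0 0 -0.1 0.5 0" --pt "0 0 0 0 -0.1 0.5 -1" --pt "0 0 0 0 -0.1 0.5 -1"

```text
time_s: 26.7
position: [0.5052, 0.0047, 0.0051]
tool_rot: [[-0.999, 0.053, 0.001], [0.053, 0.999, -0.0], [-0.001, -0.0, -1.0]]
ft_force: [-4.1, -0.8, 25.1]
grip_width: 0.0151
gripper_force: 45.7
```

Request:
move_arm --pt "0 0 0 0 0 0 -1" --pt "0 0 0 0 0 0 -1" --pt "0 0 0 0 0 0 -1" --pt "0 0 0 0 0 0 -1" --pt "0 0 0 0 0 0 -1"

```text
time_s: 27.2
position: [0.5053, 0.0047, 0.0052]
tool_rot: [[-0.999, 0.053, 0.001], [0.053, 0.999, -0.0], [-0.001, -0.0, -1.0]]
ft_force: [-1.0, -0.1, 6.1]
grip_width: 0.0151
gripper_force: 44.2
```

Request:
move_arm --pt "0 0 0 0 0 -0.5 -1" --pt "0 0 0 0 0 -1 -1" --pt "0 0 0 0 0 -2 -1" --pt "0 0 0 0 0 -4 -1" --pt "0 0 0 0 0 -6 -1"

```text
time_s: 27.7
position: [0.5049, 0.0049, 0.0659]
tool_rot: [[-0.999, 0.053, -0.0], [0.053, 0.999, 0.0], [0.0, 0.0, -1.0]]
ft_force: [0.4, -0.3, -1.4]
grip_width: 0.015
gripper_force: 43.6
```

```bash
python3 go.py 483,-321.1,90,166.7
```

```text
t 27.7 tcp [504.9   4.9  65.9] psi 176.99 tilt [-0.03  0.01] w 15.0 F [ 0.4 -0.3 -1.4] 43.6
az 10.29 shift [  0.47 -32.67  -2.41] len 328.0
```

Request:
move_arm --pt "0 0 2 0 -2.3 -1 -1" --pt "0 0 4 0.1 -6.3 -2 -1" --pt "0 0 7 0.2 -10.5 -2.4 -1" --pt "0 0 10 0.2 -14.7 -2.4 -1" --pt "0 0 10.3 0.3 -18.5 -2.4 -1"

```text
time_s: 28.2
position: [0.4921, -0.1817, 0.0898]
tool_rot: [[-0.973, 0.232, 0.001], [0.232, 0.973, -0.001], [-0.001, -0.0, -1.0]]
ft_force: [-0.1, -0.6, -0.6]
grip_width: 0.0147
gripper_force: 43.7
```

```bash
python3 go.py 483,-321.1,90,166.7
```

```text
t 28.2 tcp [ 492.1 -181.7   89.8] psi 166.58 tilt [ 0.06 -0.04] w 14.7 F [-0.1 -0.6 -0.6] 43.7
az -0.12 shift [ -2.35 -13.78  -0.02] len 140.0
```

Request:
move_arm --pt "0 0 0 -0.7 -4.3 0 -1" --pt "0 0 0 -1.4 -8.5 0 -1" --pt "0 0 0 -2 -11.8 0 -1" --pt "0 0 0 -2.3 -13.5 0 -1" --pt "0 0 0 -2.3 -13.6 0 -1"

```text
time_s: 28.7
position: [0.4831, -0.319, 0.089]
tool_rot: [[-0.973, 0.232, 0.0], [0.232, 0.973, -0.0], [-0.0, -0.0, -1.0]]
ft_force: [0.3, 0.7, -1.2]
grip_width: 0.0149
gripper_force: 43.7
```

Request:
move_arm --pt "0 0 0 0 0 0 -1" --pt "0 0 0 0 0 2 -1" --pt "0 0 0 0 0 4 -1" --pt "0 0 0 0 0 5 -1" --pt "0 0 0 0 0 5 -1"

```text
time_s: 29.2
position: [0.4832, -0.3158, 0.0379]
tool_rot: [[-0.973, 0.229, -0.002], [0.229, 0.973, 0.002], [0.002, 0.002, -1.0]]
ft_force: [-0.4, 0.3, -0.2]
grip_width: 0.0148
gripper_force: 43.8
```

```bash
python3 go.py 483,-321.1,11,166.7;python3 - <<'E'
from rig import env
import cv2
a=env.get_image("side")["color"][240:390,360:540,::-1];cv2.imwrite("pics/s3.png",cv2.resize(a,None,fx=4,fy=4,interpolation=cv2.INTER_CUBIC))
E
```

```text
t 29.2 tcp [ 483.2 -315.8   37.9] psi 166.76 tilt [-0.11  0.12] w 14.8 F [-0.4  0.3 -0.2] 43.8
az 0.06 shift [-0.1  -0.52  2.69] len 27.0
```

View pics/s3.png

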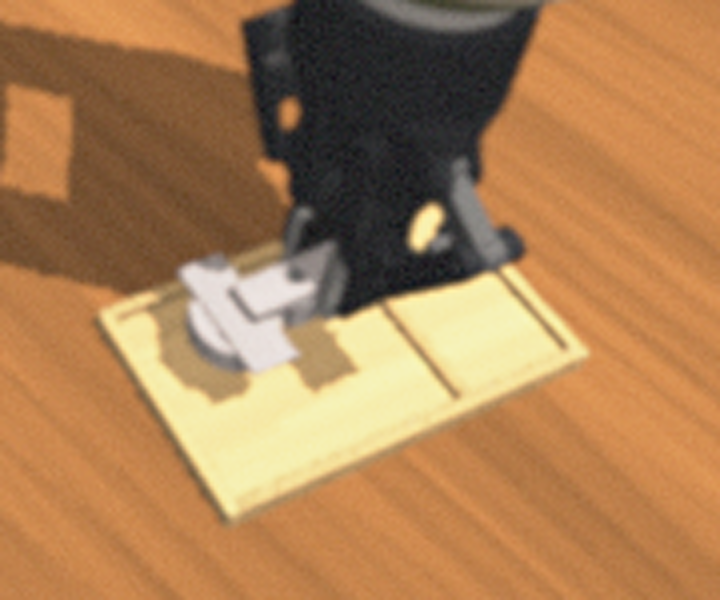

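The hinge hangs cup down and level above the long bay at about (245,300) in the crop. I lower it.

Request:
move_arm --pt "0 0 0 0 -0.3 1 -1" --pt "0 0 0 0 -0.3 2 -1" --pt "0 0 0 0 -0.3 2.5 -1" --pt "0 0 0 0 -0.3 2.6 -1" --pt "0 0 0 0 -0.3 2.6 -1"

```text
time_s: 29.75
position: [0.4827, -0.3203, 0.0127]
tool_rot: [[-0.973, 0.23, -0.0], [0.23, 0.973, 0.0], [0.0, 0.0, -1.0]]
ft_force: [0.5, -0.1, -1.2]
grip_width: 0.0151
gripper_force: 43.8
```

Request:
move_arm --pt "0 0 0 0 0 0.1 -1" --pt "0 0 0 0 0 0.2 -1" --pt "0 0 0 0 0 0.2 -1"

```text
time_s: 30.05
position: [0.4827, -0.3203, 0.0109]
tool_rot: [[-0.973, 0.23, 0.0], [0.23, 0.973, -0.0], [-0.0, -0.0, -1.0]]
ft_force: [-0.6, -0.0, -1.5]
grip_width: 0.0152
gripper_force: 43.8
```

Request:
move_arm --pt "0 0 0 0 0 0.1 -1" --pt "0 0 0 0 0 0.2 -1" --pt "0 0 0 0 0 0.2 -1"

```text
time_s: 30.35
position: [0.4827, -0.3203, 0.0092]
tool_rot: [[-0.973, 0.23, 0.0], [0.23, 0.973, -0.0], [-0.0, -0.0, -1.0]]
ft_force: [-1.4, 0.8, 3.9]
grip_width: 0.0151
gripper_force: 44.2
```

Request:
move_arm --pt "0 0 0 0 0 0 -0.2" --pt "0 0 0 0 0 0 -0.2" --pt "0 0 0 0 0 0 -0.2" --pt "0 0 0 0 0 -0.5 -0.2" --pt "0 0 0 0 0 -2 -0.2"

```text
time_s: 30.85
position: [0.4822, -0.3198, 0.0282]
tool_rot: [[-0.973, 0.23, -0.002], [0.23, 0.973, 0.002], [0.002, 0.001, -1.0]]
ft_force: [-0.2, 0.1, -0.1]
grip_width: 0.0343
gripper_force: 0.0
```

Request:
move_arm --pt "0 0 0 0 0 -3 -0.2" --pt "0 0 0 0 0 -6.5 0" --pt "0 0 0 0 0 -9 0.2" --pt "0 0 0 0 0 -9 0.2"

```text
time_s: 31.25
position: [0.4839, -0.3214, 0.1227]
tool_rot: [[-0.973, 0.23, 0.005], [0.23, 0.973, -0.005], [-0.006, -0.004, -1.0]]
ft_force: [0.2, 0.6, -0.7]
grip_width: 0.051
gripper_force: 0.0
```

```bash
python3 go.py 653.9,-6,110,166.7
```

```text
t 31.2 tcp [ 483.9 -321.4  122.7] psi 166.69 tilt [ 0.29 -0.29] w 51.0 F [ 0.2  0.6 -0.7] 0.0
az -0.01 shift [-9.29 34.6   1.27] len 359.0
```

Request:
move_arm --pt "0 0 0 -1.1 4.3 0 0.2" --pt "0 0 0 -2.3 8.6 0 0.2" --pt "0 0 0 -3.4 12.8 0 0.2" --pt "0 0 0 -4.6 17 0 0.2" --pt "0 0 0 -5.3 20 0 0.2"

```text
time_s: 31.75
position: [0.581, -0.1353, 0.1181]
tool_rot: [[-0.973, 0.229, -0.001], [0.229, 0.973, 0.001], [0.001, 0.0, -1.0]]
ft_force: [0.6, -0.8, -0.2]
grip_width: 0.0513
gripper_force: 0.0
```

Request:
move_arm --pt "0 0 0 -1.1 4.3 0 0.2" --pt "0 0 0 -2.3 8.6 0 0.2" --pt "0 0 0 -3.4 12 0.5 0.2" --pt "0 0 0 -4 14.6 1.3 0.2" --pt "0 0 0 -4 14.6 1.3 0.2"

```text
time_s: 32.25
position: [0.6529, -0.0018, 0.1037]
tool_rot: [[-0.974, 0.227, -0.003], [0.227, 0.974, 0.001], [0.003, 0.0, -1.0]]
ft_force: [-0.1, -1.0, -0.3]
grip_width: 0.0508
gripper_force: 0.0
```

Request:
move_arm --pt "0 0 0 0 0 0 0.2" --pt "0 0 0 0 0 0 0.2"

```text
time_s: 32.45
position: [0.6526, -0.006, 0.1058]
tool_rot: [[-0.973, 0.231, -0.0], [0.231, 0.973, -0.0], [0.0, -0.0, -1.0]]
ft_force: [1.3, -1.0, 0.6]
grip_width: 0.0513
gripper_force: 0.0
```

```bash
python3 go.py 653.9,-6,8,166.7;  python3 - <<'E'
from rig import env
import cv2
a=env.get_image("side")["color"][110:260,290:470,::-1];cv2.imwrite("pics/s4.png",cv2.resize(a,None,fx=4,fy=4,interpolation=cv2.INTER_CUBIC))
E
```

```text
t 32.5 tcp [652.6  -6.  105.8] psi 166.63 tilt [-0.02 -0.01] w 51.3 F [ 1.3 -1.   0.6] 0.0
az -0.07 shift [-0.13  0.03  9.78] len 98.0
```

View pics/s4.png

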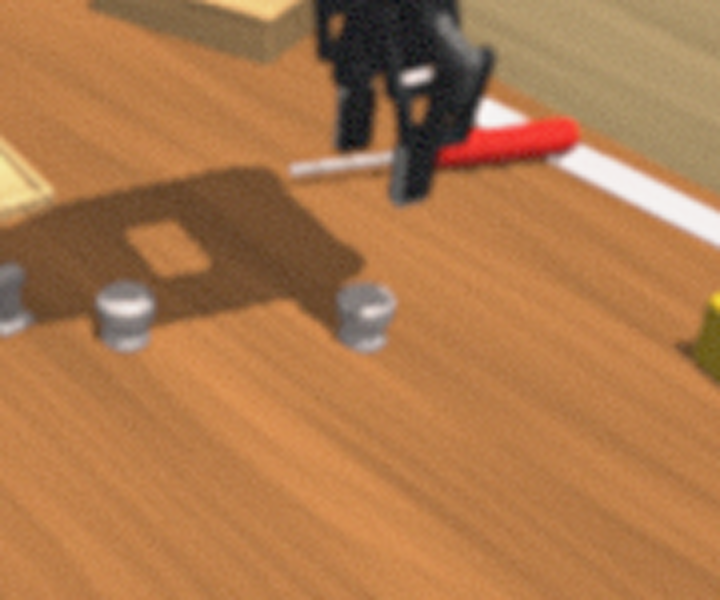

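The crop shows the gripper above the right-hand knob (365,315). The other knob, at (125,315), stays. I descend and grip.

Request:
move_arm --pt "0 0 0 -0.1 0 4 0.2" --pt "0 0 0 -0.1 0 7 0.2" --pt "0 0 0 -0.1 0 9 0.2" --pt "0 0 0 -0.1 0 10.1 0.2" --pt "0 0 0 -0.1 0 10.1 0.2"

```text
time_s: 33.0
position: [0.6533, -0.0059, 0.0039]
tool_rot: [[-0.973, 0.231, -0.002], [0.231, 0.973, 0.0], [0.002, -0.0, -1.0]]
ft_force: [0.7, 0.0, 0.3]
grip_width: 0.0508
gripper_force: 0.0
```

Request:
move_arm --pt "0 0 0 0 0 0 -1" --pt "0 0 0 0 0 0 -1" --pt "0 0 0 0 0 0 -1" --pt "0 0 0 0 0 0 -1" --pt "0 0 0 0 0 0 -1"

```text
time_s: 33.5
position: [0.6547, -0.0056, 0.0065]
tool_rot: [[-0.973, 0.23, 0.003], [0.23, 0.973, -0.001], [-0.003, -0.0, -1.0]]
ft_force: [-0.5, -1.0, 6.9]
grip_width: 0.0299
gripper_force: 45.0
```

Request:
move_arm --pt "0 0 0 0 0 -0.5 -1" --pt "0 0 0 0 0 -1 -1" --pt "0 0 0 0 0 -3 -1" --pt "0 0 0 0 0 -6 -1" --pt "0 0 0 0 0 -8 -1"

```text
time_s: 34.0
position: [0.6542, -0.0052, 0.087]
tool_rot: [[-0.973, 0.23, 0.002], [0.23, 0.973, -0.0], [-0.002, 0.0, -1.0]]
ft_force: [1.2, 0.7, -0.1]
grip_width: 0.0299
gripper_force: 44.6
```

```bash
python3 go.py 545.9,-335.9,84,166.7
```

```text
t 34.0 tcp [654.2  -5.2  87. ] psi 166.7 tilt [ 0.1  -0.01] w 29.9 F [ 1.2  0.7 -0.1] 44.6
az -0.0 shift [  2.93 -34.67   0.3 ] len 348.0
```

Request:
move_arm --pt "0 0 0 0.2 -2.3 0 -1" --pt "0 0 0 0.5 -6.3 0 -1" --pt "0 0 0 0.9 -10.5 0 -1" --pt "0 0 0 1.3 -14.7 0 -1" --pt "0 0 0 1.6 -18.7 0 -1"

```text
time_s: 34.5
position: [0.5944, -0.185, 0.0852]
tool_rot: [[-0.973, 0.23, 0.0], [0.23, 0.973, 0.0], [-0.0, 0.0, -1.0]]
ft_force: [-0.5, 0.5, -0.9]
grip_width: 0.0299
gripper_force: 44.6
```

Request:
move_arm --pt "0 0 0 0.4 -4.2 0 -1" --pt "0 0 0 0.7 -8.4 0 -1" --pt "0 0 0 1 -12.4 0 -1" --pt "0 0 0 1.3 -15.4 0 -1" --pt "0 0 0 1.3 -16 0 -1"

```text
time_s: 35.0
position: [0.5445, -0.3394, 0.085]
tool_rot: [[-0.972, 0.234, 0.0], [0.234, 0.972, -0.001], [-0.0, -0.001, -1.0]]
ft_force: [0.2, -0.1, -1.1]
grip_width: 0.0298
gripper_force: 44.6
```

Request:
move_arm --pt "0 0 0 0 0 0 -1" --pt "0 0 0 0 0 2 -1" --pt "0 0 0 0 0 4 -1" --pt "0 0 0 0 0 5 -1" --pt "0 0 0 0 0 5 -1"

```text
time_s: 35.5
position: [0.5457, -0.3347, 0.0337]
tool_rot: [[-0.973, 0.229, -0.002], [0.229, 0.973, 0.002], [0.002, 0.002, -1.0]]
ft_force: [-0.1, 0.1, 0.1]
grip_width: 0.0298
gripper_force: 44.6
```

```bash
python3 go.py 545.9,-335.9,14,166.7;python3 - <<'E'
from rig import env
import cv2
a=env.get_image("side")["color"][240:390,360:540,::-1];cv2.imwrite("pics/s5.png",cv2.resize(a,None,fx=4,fy=4,interpolation=cv2.INTER_CUBIC))
E
```

```text
t 35.5 tcp [ 545.7 -334.7   33.7] psi 166.76 tilt [-0.12  0.12] w 29.8 F [-0.1  0.1  0.1] 44.6
az 0.06 shift [-0.05 -0.11  1.97] len 20.0
```

View pics/s5.png

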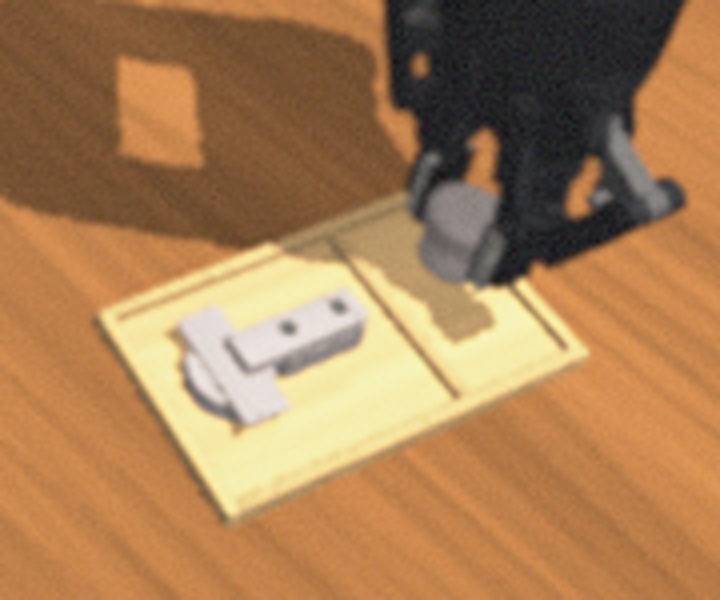

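The hinge lies flat in the long bay at about (270,350). The knob is held over the short bay at (460,230). I lower it gently.

Request:
move_arm --pt "0 0 0 0 0 1 -1" --pt "0 0 0 0 0 1.6 -1" --pt "0 0 0 0 0 1.9 -1" --pt "0 0 0 0 0 1.9 -1" --pt "0 0 0 0 0 1.9 -1"

```text
time_s: 36.05
position: [0.5458, -0.3364, 0.016]
tool_rot: [[-0.973, 0.23, 0.0], [0.23, 0.973, -0.0], [-0.0, -0.0, -1.0]]
ft_force: [-0.4, 0.2, -0.2]
grip_width: 0.0297
gripper_force: 44.7
```

Request:
move_arm --pt "0 0 0 0 0 0.1 -1" --pt "0 0 0 0 0 0.2 -1" --pt "0 0 0 0 0 0.2 -1"

```text
time_s: 36.35
position: [0.5457, -0.3362, 0.0138]
tool_rot: [[-0.973, 0.23, -0.0], [0.23, 0.973, 0.0], [0.0, 0.0, -1.0]]
ft_force: [0.2, 0.6, -1.1]
grip_width: 0.0296
gripper_force: 44.7
```

Request:
move_arm --pt "0 0 0 0 0 0.1 -1" --pt "0 0 0 0 0 0.2 -1" --pt "0 0 0 0 0 0.2 -1"

```text
time_s: 36.65
position: [0.5457, -0.3362, 0.0116]
tool_rot: [[-0.973, 0.23, -0.0], [0.23, 0.973, 0.0], [0.0, 0.0, -1.0]]
ft_force: [0.2, -0.2, -0.4]
grip_width: 0.03
gripper_force: 44.7
```

Request:
move_arm --pt "0 0 0 0 0 0.05 -1" --pt "0 0 0 0 0 0.1 -1" --pt "0 0 0 0 0 0.1 -1"

```text
time_s: 36.95
position: [0.5457, -0.3362, 0.0108]
tool_rot: [[-0.973, 0.23, -0.0], [0.23, 0.973, 0.0], [0.0, 0.0, -1.0]]
ft_force: [0.6, -0.6, -0.8]
grip_width: 0.0297
gripper_force: 44.7
```

Request:
move_arm --pt "0 0 0 0 0 0.05 -1" --pt "0 0 0 0 0 0.1 -1" --pt "0 0 0 0 0 0.1 -1"

```text
time_s: 37.25
position: [0.5458, -0.3363, 0.0105]
tool_rot: [[-0.973, 0.23, 0.0], [0.23, 0.973, -0.0], [-0.0, -0.0, -1.0]]
ft_force: [-1.3, 1.4, 5.5]
grip_width: 0.0302
gripper_force: 45.1
```

Run:
```python
from rig import env
import cv2
a=env.get_image("side")["color"][270:350,440:530,::-1];cv2.imwrite("pics/s6.png",cv2.resize(a,None,fx=7,fy=7,interpolation=cv2.INTER_CUBIC))
```

```text
(no output)
```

View pics/s6.png

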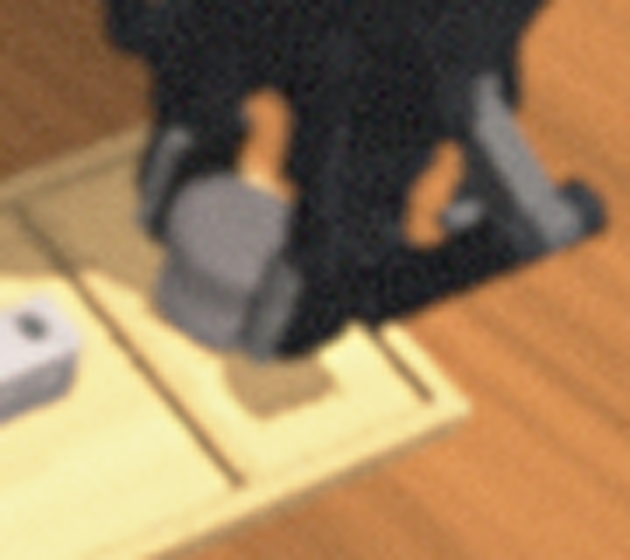

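The knob stands on the floor in the short bay (centre about (225,265)), with contact at the expected 10.5 mm height. I release and withdraw.

Request:
move_arm --pt "0 0 0 0 0 0 0.05" --pt "0 0 0 0 0 0 0.05" --pt "0 0 0 0 0 0 0.05" --pt "0 0 0 0 0 -0.5 0.05" --pt "0 0 0 0 0 -2 0.05"

```text
time_s: 37.8
position: [0.5452, -0.3358, 0.029]
tool_rot: [[-0.973, 0.23, -0.002], [0.23, 0.973, 0.002], [0.002, 0.001, -1.0]]
ft_force: [-0.1, -0.2, -0.8]
grip_width: 0.0446
gripper_force: 0.0
```

Request:
move_arm --pt "0 0 0 0 0 -3 0.05" --pt "0 0 0 0 0 -7 0.05" --pt "0 0 0 0 0 -11 0.05" --pt "0 0 0 0 0 -15 0.05" --pt "0 0 0 0 0 -19 0.05"

```text
time_s: 38.3
position: [0.5455, -0.336, 0.222]
tool_rot: [[-0.973, 0.23, 0.0], [0.23, 0.973, -0.0], [-0.0, -0.0, -1.0]]
ft_force: [0.3, -0.4, 0.4]
grip_width: 0.0445
gripper_force: 0.0
```

Request:
move_arm --pt "0 0 0 4 0 0 0.05" --pt "0 0 0 8 1 0 0.05" --pt "0 0 0 12 2 0 0.05" --pt "0 0 0 16 3 0 0.05" --pt "0 0 0 18 4 0 0.05"

```text
time_s: 38.8
position: [0.3775, -0.2545, 0.2203]
tool_rot: [[-0.973, 0.231, -0.0], [0.231, 0.973, -0.0], [0.0, -0.0, -1.0]]
ft_force: [0.4, 0.3, -0.3]
grip_width: 0.0447
gripper_force: 0.0
```

```bash
python3 go.py
cat > fin.py <<'E'
from rig import env
from h import *
import pickle
P=pickle.load(open("poses.pkl","rb"));T=env.get_image("top");S=env.get_image("side")
for n,t,x,y,a,z,h in(("long_pull_bar","drawer_tray",0,52.5,0,4,30),("shallow_case_mid","drawer_tray",0,-30,0,50,30),("hinge_mid","door_tray",-27.5,0,0,4,15),("knob_mid","door_tray",55,0,0,4,20)):
    q=P[t];R=np.array([[np.cos(q[2]),-np.sin(q[2])],[np.sin(q[2]),np.cos(q[2])]]);g=q[:2]+R@[x/1000,y/1000];G=[*g,(z+h)/1000]
    for p in(T,S):
        m=pick(env,n,p,proj(p,[G])[0])
        if m is None: print(n,"-");continue
        f,c=fit(n,[(p,m)],(*g,q[2]),z/1000);print(n,"in tray",(R.T@(f[:2]-q[:2])*1000).round(1),"yaw",np.degrees(f[2]-q[2]).round(1),round(c,2))
a=cv2.resize(T["color"][120:270,150:490,::-1],None,fx=2.3,fy=2.3,interpolation=cv2.INTER_CUBIC)
b=cv2.hconcat([cv2.resize(S["color"][x:x+120,y:y+196,::-1],None,fx=2,fy=2,interpolation=cv2.INTER_CUBIC) for x,y in((110,180),(270,370))])
b=cv2.copyMakeBorder(b,0,0,0,max(0,a.shape[1]-b.shape[1]),cv2.BORDER_CONSTANT)[:,:a.shape[1]]
cv2.imwrite("pics/fin.png",cv2.vconcat([a,b])[:600])
E
python3 fin.py; python3 obs1.py short_pull_bar 267 206 1 0 34
```

```text
t 38.8 tcp [ 377.5 -254.5  220.3] psi 166.64 tilt [-0.01 -0.01] w 44.7 F [ 0.4  0.3 -0.3] 0.0
long_pull_bar in tray [ 0.3 50.7] yaw 0.2 0.15
long_pull_bar -
shallow_case_mid in tray [ -1.6 -29.7] yaw 0.5 0.04
shallow_case_mid in tray [ -4.5 -31.1] yaw 0.7 0.05
hinge_mid in tray [-28.5   3.3] yaw -5.7 0.35
hinge_mid in tray [-32.4   0.5] yaw -0.7 0.12
knob_mid in tray [54.2  0.9] yaw 4.0 0.13
knob_mid in tray [51.4 -0.2] yaw 5.8 0.06
short_pull_bar 2 [466.1 130.4] 3.2 0.3
short_pull_bar 1 [467.7 130.7] 1.9 0.27
short_pull_bar 1 [465.2 129.6] 4.8 0.31
```

View pics/fin.png

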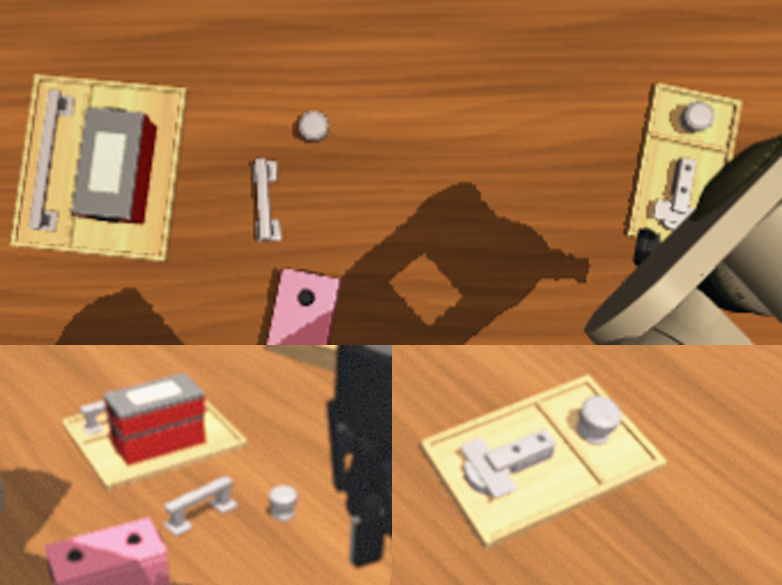

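The picture shows the pull in its lane at (45,160) and the cases stacked flush at (110,165). The hinge (680,190) and knob (697,115) are flat in their bays, and the short pull has not moved. All fitted positions are within tolerance, so I hand the job in.

```bash
python3 -c "
from rig import env
print(env.close_job())"
```

```text
the job is handed in; nothing more can be done
None
```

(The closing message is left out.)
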